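# Put the measuring cups back in their graded stand

## Task

Put the four steel measuring cups back in the wooden stand, in order of size: each cup upright and flat on the bottom of the well that is made for it, the largest in the largest well and so on down to the smallest, with every handle pointing straight out over the front of the stand, away from the backboard. Do not move or knock over the salt shaker that stands among them.

Things in the scene. Friction and masses are not known exactly. Their poses are not given: they have to be found in the camera images.
- cup_a: largest of four steel measuring cups: rim 66 mm, base 58 mm across, 44 mm high, wall 2 mm, open, under 0.1 kg. Origin: centre of its underside; z up; handle along its own -x: a stiff level channel bar 14 mm wide (y), 10 mm deep, its middle 37 mm above the base, free below, from the wall to 79 mm from the origin, then an eye to 90 mm. A 40 N pinch across the bar holds it level
- cup_b: second largest of four steel measuring cups: rim 56 mm, base 48 mm across, 38 mm high, wall 2 mm, open, under 0.1 kg. Origin: centre of its underside; z up; handle along its own -x: a stiff level channel bar 14 mm wide (y), 10 mm deep, its middle 31 mm above the base, free below, from the wall to 74 mm from the origin, then an eye to 85 mm. A 40 N pinch across the bar holds it level
- cup_c: second smallest of four steel measuring cups: rim 46 mm, base 38 mm across, 33 mm high, wall 2 mm, open, under 0.1 kg. Origin: centre of its underside; z up; handle along its own -x: a stiff level channel bar 14 mm wide (y), 10 mm deep, its middle 26 mm above the base, free below, from the wall to 69 mm from the origin, then an eye to 80 mm. A 40 N pinch across the bar holds it level
- cup_d: smallest of four steel measuring cups: rim 36 mm, base 28 mm across, 28 mm high, wall 2 mm, open, under 0.1 kg. Origin: centre of its underside; z up; handle along its own -x: a stiff level channel bar 14 mm wide (y), 10 mm deep, its middle 21 mm above the base, free below, from the wall to 64 mm from the origin, then an eye to 75 mm. A 40 N pinch across the bar holds it level
- seat_a: cork floor disc of the largest well of the stand, made for the largest cup: 64 mm across (the cup's base: 58 mm), 12 mm deep, rim bevelled 3 mm, floor 10 mm above the worktop. Origin: centre of the cork's top, where the cup's base rests; axes as the stand's: -x to its front, where the handle shall point
- seat_b: cork floor disc of the second largest well of the stand, made for the second largest cup: 54 mm across (the cup's base: 48 mm), 12 mm deep, rim bevelled 3 mm, floor 10 mm above the worktop. Origin: centre of the cork's top, where the cup's base rests; axes as the stand's: -x to its front, where the handle shall point
- seat_c: cork floor disc of the second smallest well of the stand, made for the second smallest cup: 44 mm across (the cup's base: 38 mm), 12 mm deep, rim bevelled 3 mm, floor 10 mm above the worktop. Origin: centre of the cork's top, where the cup's base rests; axes as the stand's: -x to its front, where the handle shall point
- seat_d: cork floor disc of the smallest well of the stand, made for the smallest cup: 34 mm across (the cup's base: 28 mm), 12 mm deep, rim bevelled 3 mm, floor 10 mm above the worktop. Origin: centre of the cork's top, where the cup's base rests; axes as the stand's: -x to its front, where the handle shall point
- stand: dark wooden stand, immovable: slab 90 deep (x), 288 long (y), 22 mm high; four wells in a row, largest at its +y end, each 6 mm behind the front edge (-x), 81, 71 and 61 mm between centres; backboard 10 thick, 62 mm high along the rear, so handles can only point over and beyond the front edge. Origin: centre of the underside; z up
- salt_shaker: glass salt shaker with grey cap, 44 mm wide, 90 mm tall, standing among the cups; origin: centre of its underside. Not to be moved or knocked over
Not all that is in view belongs to the job. What is shaped like the cup_d but red is not meant.

How it is judged:
By the outcome, as a careful person would: the job done as asked, in the order asked, and still so for the second after the job is handed in, with the robot touching nothing.
It also fails if it takes over 109 s, if anything falls off the work surface, if the arm or the gripper's body presses on something with over 40 N, if the wrist force passes 120 N, or if a joint passes its speed limit or range.

## Robot

A 6-joint arm with a two-finger parallel gripper is mounted at the origin on a cart in front of the work surface, level with it; the furniture and walls round the work are solid. World frame = base frame: x ahead of the robot, y to its left, z up, the work surface at z = 0. Lengths are in m, angles in degrees, forces in N, time in s.
With the tool pointing down it reaches from about 0.4 to 0.825 m from the base axis. Payload 7 kg.
Tool frame: the origin (TCP) lies on the centre line of the jaws, within the pads' length; the fingertips stand 19 mm ahead of it and the grasp point (between the pads) is the TCP (r.tip_extent is the distance from the TCP to the fingertips, in m); z points along the fingers, y is the line along which they close (so a half turn about z gives the same grasp; the last joint's range is limited). The gripper opens to 88 mm and grips with 3 to 60 N. Pads are 19 mm wide; open, the fingers measure 130 mm over their backs; the gripper's body (78 mm by 193 mm) begins 47 mm behind the grasp point.
Start: joints at [-53.165, 20.546, 0.682, 0, -70.136, -16.507], TCP at [0.234, -0.633, 0.246] pointing down, gripper open.
Joint ranges: [-176.03, 176.03], [-82.01, 121.73], [-58.28, 71.71], [-173.87, 95.51], [-174.79, -0.11], [-173.66, 173.66]. Speed limits (degrees/s): [136.94, 136.94, 172.46, 180, 180, 180].

## Interface

Orientations are given as [roll, pitch, yaw] about the fixed x, y, z axes, in that order (R = Rz(yaw) Ry(pitch) Rx(roll)).
In Python, from plant import r gives the robot as it stands. The module is installed in compiled form; this text tells all that it offers.
- The arm moves only by the tool jog_arm, never from a script. Its argument "deltas" is a list that holds one entry, the list of rows, each a list of 5 numbers: the opening, from -1 (shut) to 1 (fully open), then the shift along the world's x, y, z in cm, then the turn about the world's z in rad. In form: [[[claw, dx, dy, dz, turn], ...]]. A call has 1 to 8 rows; each row shifts and turns the commanded pose from where the row before left it; what a row does not reach is not made up. A row lasts 1/8 s, in which the tool goes at most 62.5 mm and 10.7 degrees, less where a joint would pass 70% of its speed; a pose out of reach is approached as far as the arm can. A call with a gripper value outside its range is refused whole. The fingers move at their own pace and stop on an object; "force" is the grip in N (left out, the last holds). Time passes only in rows, so rows that do not move let the fingers close. It gives the time, the measured TCP pose, the force, the opening and the grip force at its end, in the units of the state.
- r.get_state(): the state, without advancing time (a new reading comes with each control period).
- r.capture(name): name is "scene" or "side" or "wrist"; returns the picture (480x640x3 uint8, blue, green, red); there is no depth.
- r.camera_info(name): a dict with "fx", "fy", "cx", "cy" (pixels), "view" (4x4, takes a point from world to camera coordinates). Camera axes: x right, y up, looking along -z (the intrinsics and any distortion apply to the point x, -y, -z); pixel columns grow to the right and rows downward; lengths in m; the calibration is good to about 2 mm. A picture is of the moment at which its call begins: read the wrist's pose just before it. camera_info takes no time and is no camera call; for the wrist camera it gives the pose at the moment of the call.
- r.close_job(): hands the job in; it is judged then, once.
The state is a dict: "time_s": time; "joints": joint angles; "qd": joint speeds; "joint_torque": joint torques, N m; "tcp_pos": TCP position; "eef_rot": TCP orientation; "contact_force": force on the tool from outside, world axes, zero at the start; "moment": the same for the moment, N m; "gripper_width": finger opening in m; "gripper_force": force on a finger pad.
Only numpy, scipy, OpenCV 4.12 (cv2) and the standard library are available. Lean on these libraries where they do the work, as an engineer would, in place of code of your own. Each camera call takes 0.05 s, during which the arm holds its last target. There are 200 camera calls.

## Working session

There is one attempt and no reset: what is moved stays moved. The work goes in short steps, Python scripts to look and compute and a tool call to move; the robot and the scene stay as the last step left them, time stands still between calls to the robot, and variables do not carry over. Pictures are saved under pics/ and viewed, at most 14 in all, crops included, and the job is handed in when it is done.

Besides the shell and the picture viewer there is one more tool, called after ">>>" as name(argument=value, ...) on one line, values as JSON. jog_arm: Moves the arm, as the interface text tells. Its arguments: {"type":"object","properties":{"deltas":{"type":"array"},"force":{"type":"number"}},"required":["deltas"]}

```bash
mkdir -p pics; ls; python3 - <<'E'
from plant import r
import cv2,numpy as np
np.set_printoptions(precision=4,suppress=True)
for n in("scene","side","wrist"):
    i=r.camera_info(n);print(n,{k:v for k,v in i.items() if k!='view'});print(np.array(i['view']))
    cv2.imwrite(f"pics/{n}0.png",r.capture(n))
print(r.get_state())
E
```

```text
pics
scene {'fx': 611.1355851721959, 'fy': 611.1355851721959, 'cx': 319.9998380038469, 'cy': 237.28518900264837}
[[-0.356  -0.9344 -0.0136  0.1813]
 [ 0.795  -0.3104  0.5212 -0.3227]
 [-0.4912  0.1748  0.8534 -1.3726]
 [ 0.      0.      0.      1.    ]]
side {'fx': 489.62501113241086, 'fy': 489.62501113241086, 'cx': 319.8901498872405, 'cy': 242.1478512392087}
[[-0.5755 -0.8178  0.0028  0.2716]
 [ 0.6932 -0.486   0.5322 -0.2823]
 [-0.4339  0.3083  0.8466 -1.1538]
 [ 0.      0.      0.      1.    ]]
wrist {'fx': 350.721655938093, 'fy': 350.721655938093, 'cx': 319.6589976608586, 'cy': 243.24061417928831}
[[-0.3483  0.9374  0.0016  0.6735]
 [-0.8972 -0.3329 -0.2901  0.0358]
 [-0.2714 -0.1025  0.957  -0.3915]
 [ 0.      0.      0.      1.    ]]
{'time_s': 0.15, 'joints': array([-53.1658,  20.5831,   0.6441,  -0.0145, -70.134 , -16.5092]), 'qd': array([-0.0676, -0.0686,  0.1128,  0.0791, -0.0132,  0.0654]), 'joint_torque': array([ -0.0002, -58.3276,  29.3291,   7.0015,   0.0087,  -0.0001]), 'tcp_pos': array([ 0.2343, -0.6326,  0.2448]), 'eef_rot': array([ 179.9261,   -0.0077, -159.6799]), 'contact_force': array([ 0.0261, -0.0711,  0.2829]), 'moment': array([ 0.0563,  0.0604, -0.0286]), 'gripper_force': 0.0, 'gripper_width': 0.08785680920800988}
```

View pics/scene0.png

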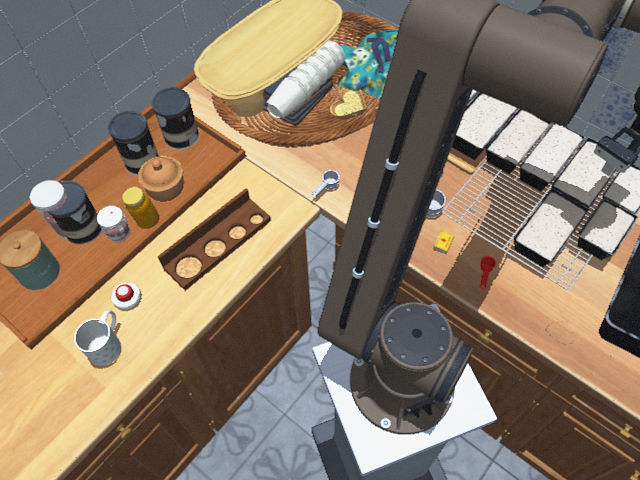

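View pics/side0.png

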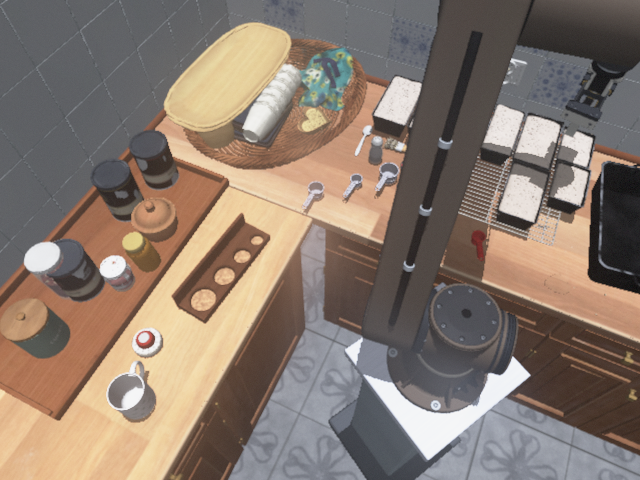

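Side view: three cups near (316,188), (355,181), (388,174), shaker (376,150); stand wells at (203,299), (225,275), (243,256), (257,240). The scene view shows a further cup at (435,205), behind the arm.

```bash
cat > h.py <<'E'
from plant import r
import numpy as np,cv2
np.set_printoptions(precision=4,suppress=True)
def ray(i,u,v):
    V=np.array(i['view']);R=V[:3,:3];t=V[:3,3]
    d=R.T@np.array([(u-i['cx'])/i['fx'],-(v-i['cy'])/i['fy'],-1]);return -R.T@t,d
def at(i,u,v,z):
    c,d=ray(i,u,v);return c+d*(z-c[2])/d[2]
def proj(i,p):
    V=np.array(i['view']);q=V[:3,:3]@np.array(p)+V[:3,3]
    return np.array([i['cx']+i['fx']*q[0]/-q[2], i['cy']-i['fy']*q[1]/-q[2]])
E
python3 - <<'E'
from h import *
s=r.camera_info("side");c=r.camera_info("scene")
for n,u,v,z in [("c1",316,188,.03),("c2",355,181,.03),("c3",388,174,.04),("shk",376,162,0),("wa",203,299,.01),("wb",225,275,.01),("wc",243,256,.01),("wd",257,240,.01),("red",480,235,.03)]:print("side",n,at(s,u,v,z))
for n,u,v,z in [("c1",331,180,.03),("c4",435,205,.04),("wa",189,267,.01),("wb",215,248.5,.01),("wc",237,233,.01),("wd",257,219.5,.01),("yel",443,242,.0)]:print("scene",n,at(c,u,v,z))
a=cv2.imread("pics/side0.png");b=cv2.imread("pics/scene0.png")
cv2.imwrite("pics/crop1.png",np.vstack([cv2.resize(a[120:220,290:450],None,fx=5,fy=5,interpolation=2)[:300*2][:,:800],])[:500])
cv2.imwrite("pics/crop2.png",np.hstack([cv2.resize(b[185:295,155:275],(480,440),interpolation=2)]))
E
```

```text
side c1 [ 0.5682 -0.0542  0.03  ]
side c2 [ 0.5249 -0.1605  0.03  ]
side c3 [ 0.4849 -0.2483  0.04  ]
side shk [ 0.5655 -0.2738  0.    ]
side wa [0.454  0.3711 0.01  ]
side wb [0.4822 0.2924 0.01  ]
side wc [0.5048 0.2255 0.01  ]
side wd [0.5265 0.1692 0.01  ]
side red [ 0.186  -0.3219  0.03  ]
scene c1 [ 0.5587 -0.0506  0.03  ]
scene c4 [ 0.3796 -0.2677  0.04  ]
scene wa [0.4512 0.3709 0.01  ]
scene wb [0.4792 0.2959 0.01  ]
scene wc [0.5033 0.2305 0.01  ]
scene wd [0.524  0.1699 0.01  ]
scene yel [ 0.2919 -0.2532  0.    ]
```

View pics/crop1.png

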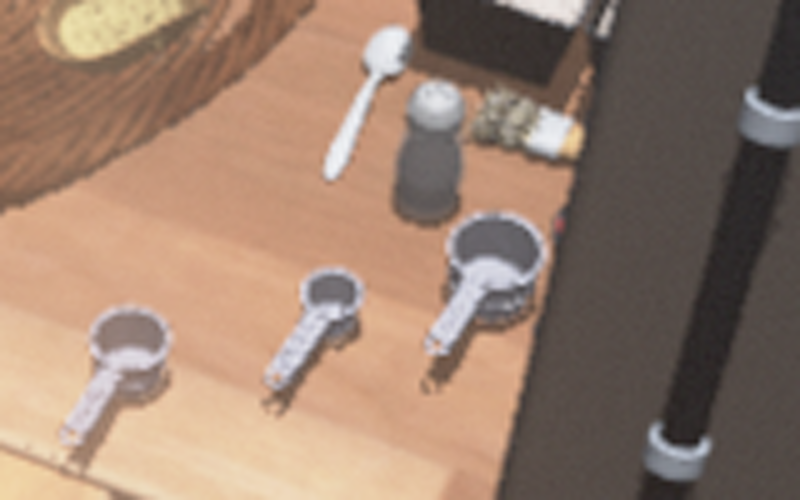

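View pics/crop2.png

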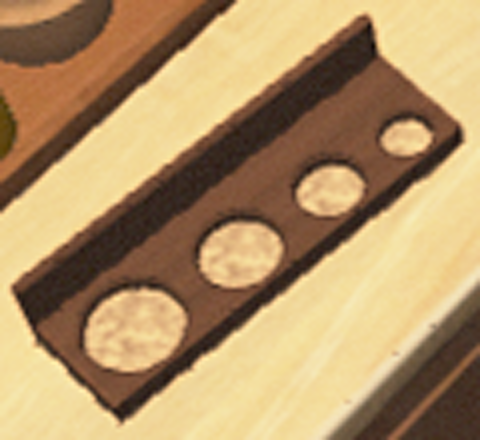

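Crop 1 shows, left to right, cup c (rim about 130,332), cup d (332,290), cup b (495,250) just in front of the shaker (428,215 at its base); cup a is hidden behind the arm. Crop 2 shows the stand with all four empty wells.

>>> jog_arm(deltas=[[[0, 2.3, 5.4, 0.7, 0], [0, 2.3, 5.4, 0.7, 0], [0, 2.3, 5.4, 0.7, 0], [0, 2.3, 5.4, 0.7, 0], [0, 2.3, 5.4, 0.7, 0], [0, 2.3, 5.4, 0.7, 0], [0, 2.3, 5.4, 0.7, 0], [0, 2.3, 5.4, 0.7, 0]]], force=40)

```text
time_s: 1.15
tcp_pos: [0.4187, -0.1991, 0.3019]
eef_rot: [-180.0, 0.0, -159.7]
contact_force: [1.6, 0.1, -0.1]
gripper_width: 0.0439
gripper_force: 0.0
```

>>> jog_arm(deltas=[[[0, 0, 0, 0, 0], [0, 0, 0, 0, 0]]])

```text
time_s: 1.4
tcp_pos: [0.4184, -0.2006, 0.3014]
eef_rot: [180.0, -0.0, -159.6]
contact_force: [-0.1, -1.0, 0.2]
gripper_width: 0.0439
gripper_force: 0.0
```

```bash
python3 - <<'E'
from h import *
import pickle
i=r.camera_info("wrist");a=r.capture("wrist");cv2.imwrite("pics/w1.png",a)
pickle.dump(i,open("w1.pkl","wb"))
cv2.imwrite("pics/s1.png",r.capture("scene"))
cv2.imwrite("pics/sd1.png",r.capture("side"))
print(r.get_state()['eef_rot'],r.get_state()['joints'])
E
```

```text
[ 179.9859   -0.0381 -159.7705] [ -1.3722  -1.8242 -19.3738   0.001  -72.491  -68.3986]
```

View pics/w1.png

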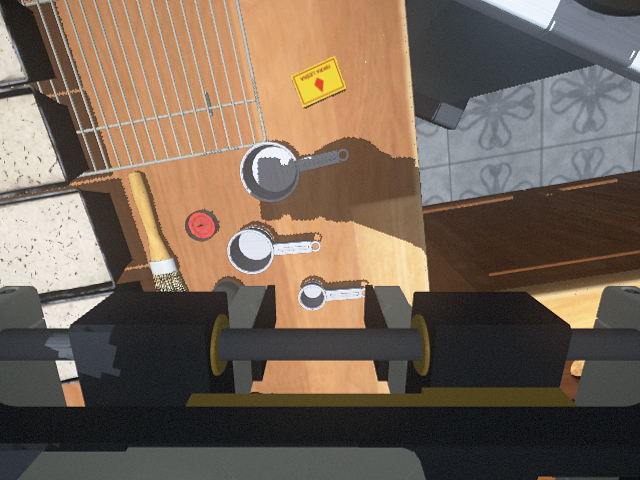

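Wrist view shows cup a near (270,172) with its eye at (343,155), cup b (251,249) with eye (316,241), and cup d (313,294) with eye (361,289); the shaker is half hidden at (228,288). I enlarge this crop and a side-view crop for c.

```bash
python3 - <<'E'
from h import *
a=cv2.imread("pics/w1.png");cv2.imwrite("pics/crop3.png",cv2.resize(a[130:320,190:380],None,fx=3.15,fy=3.15,interpolation=2)[:600,:800])
b=cv2.imread("pics/sd1.png")[165:230,290:410];c=cv2.imread("pics/s1.png")[150:215,290:410]
cv2.imwrite("pics/crop4.png",cv2.resize(np.hstack([b[:,:60],c[:,:60]]),None,fx=6,fy=6,interpolation=2))
E
```

```text
(no output)
```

View pics/crop3.png

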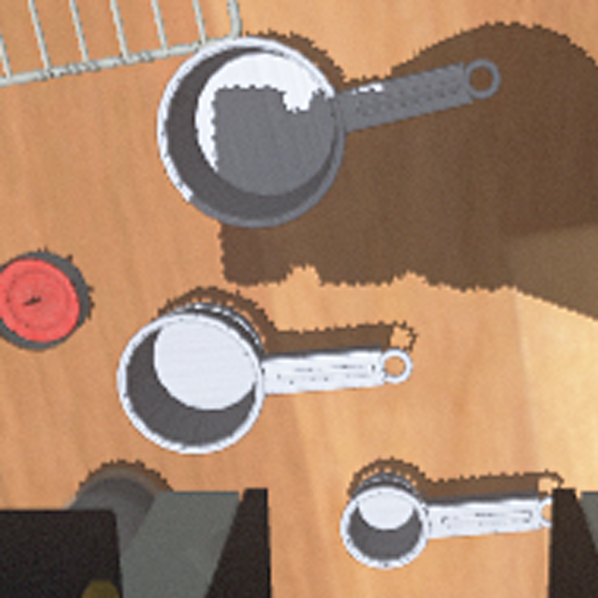

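View pics/crop4.png

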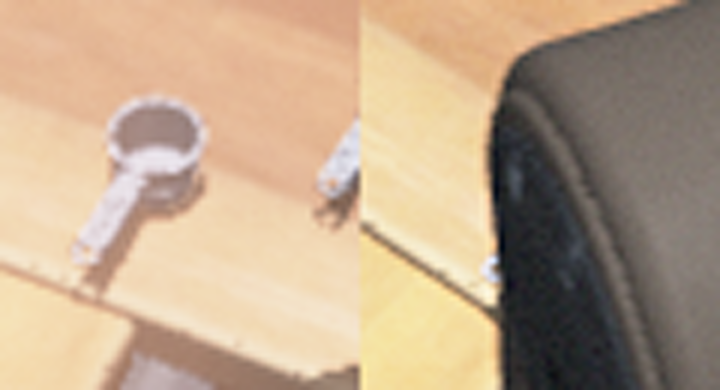

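Crop 3 gives rim and eye centres for a (251,132)/(482,78), b (191,379)/(397,366) and d (384,526)/(547,513). Crop 4 (side, left half) gives c rim (157,135) and eye (83,250).

```bash
python3 - <<'E'
from h import *
import pickle
w=pickle.load(open("w1.pkl","rb"));s=r.camera_info("side");sc=r.camera_info("scene")
G=dict(a=(.066,.044,.037,.0845,.058),b=(.056,.038,.031,.0795,.053),c=(.046,.033,.026,.0745,.049),d=(.036,.028,.021,.0695,.046))
obs=dict(a=(w,(269.7,171.9),(343,154.8)),b=(w,(250.8,250.3),(316,246.2)),d=(w,(311.9,297),(363.7,292.9)),c=(s,(316.2,187.5),(303.8,206.7)))
for k,(i,p,q) in obs.items():
    P=at(i,*p,G[k][1]);Q=at(i,*q,G[k][2]+.005);d=Q-P;n=np.hypot(*d[:2])
    print(k,"ctr",P[:2],"len",n,"exp",G[k][3],"handle deg",np.degrees(np.arctan2(d[1],d[0])),"grip",P[:2]+d[:2]/n*G[k][4])
print("b side",at(s,388.5,170,.038),"d side",at(s,356.4,178,.028))
print("shaker",at(s,375.6,161,0),at(s,377,139,.085),"wrist",at(w,228,288,.09))
# stand fit: well floor (visible cork centres)
from scipy.optimize import least_squares
ys=np.array([0,-.081,-.152,-.213])
for n,i,pts in [("side",s,[(203,299.5),(225,275.5),(243,256.5),(257,240.5)]),("scene",sc,[(155+134/4,185+329/4),(155+241/4,185+254/4),(155+330/4,185+189/4),(155+406/4,185+137/4)])]:
    X=np.array([at(i,*p,.011)[:2] for p in pts])
    f=lambda t:(np.c_[t[0]-np.sin(t[2])*ys,t[1]+np.cos(t[2])*ys]-X).ravel()
    o=least_squares(f,[.45,.37,.35]);t=o.x
    print(n,t[:2],np.degrees(t[2]),np.abs(o.fun).max());print(np.c_[t[0]-np.sin(t[2])*ys,t[1]+np.cos(t[2])*ys])
E
```

```text
a ctr [ 0.3988 -0.2665] len 0.08343098291155433 exp 0.0845 handle deg 123.20034993334602 grip [ 0.3671 -0.218 ]
b ctr [ 0.4962 -0.2595] len 0.07883208476833689 exp 0.0795 handle deg 113.78151986089648 grip [ 0.4749 -0.211 ]
d ctr [ 0.533  -0.1677] len 0.06704003880348984 exp 0.0695 handle deg 114.6055218362737 grip [ 0.5139 -0.1259]
c ctr [ 0.5674 -0.0543] len 0.07426906875573404 exp 0.0745 handle deg 117.56295197079424 grip [ 0.5447 -0.0109]
b side [ 0.4968 -0.2603  0.038 ] d side [ 0.5326 -0.1716  0.028 ]
shaker [ 0.5694 -0.2753  0.    ] [ 0.5787 -0.2772  0.085 ] wrist [ 0.5265 -0.2658  0.09  ]
side [0.4526 0.3705] 19.60951448303953 0.001304260192092288
[[0.4526 0.3705]
 [0.4797 0.2942]
 [0.5036 0.2273]
 [0.524  0.1698]]
scene [0.4506 0.3714] 20.349287388653106 0.0008536899103574469
[[0.4506 0.3714]
 [0.4788 0.2954]
 [0.5035 0.2289]
 [0.5247 0.1717]]
```

>>> jog_arm(deltas=[[[0, -0.64, -0.22, -2.2, -0.168], [0, -0.64, -0.22, -2.2, -0.168], [0, -0.64, -0.22, -2.2, -0.168], [0, -0.64, -0.22, -2.2, -0.168], [0, -0.64, -0.22, -2.2, -0.168], [0, -0.64, -0.22, -2.2, -0.168], [0, -0.64, -0.22, -2.2, -0.168], [0, -0.64, -0.22, -2.2, -0.168]]])

```text
time_s: 2.55
tcp_pos: [0.3664, -0.2197, 0.1248]
eef_rot: [-180.0, -0.0, 122.9]
contact_force: [-0.1, -0.7, -0.4]
gripper_width: 0.0436
gripper_force: 0.0
```

>>> jog_arm(deltas=[[[0, 0, 0, 0, 0], [0, 0, 0, 0, 0]]])

```text
time_s: 2.8
tcp_pos: [0.3677, -0.2192, 0.1263]
eef_rot: [180.0, 0.0, 123.5]
contact_force: [1.4, 0.3, -0.2]
gripper_width: 0.0439
gripper_force: 0.0
```

```bash
python3 - <<'E'
from h import *
import pickle
i=r.camera_info("wrist");a=r.capture("wrist");cv2.imwrite("pics/w2.png",a)
pickle.dump(i,open("w2.pkl","wb"))
print(r.get_state()['joints'],proj(i,(.3988,-.2665,.044)),proj(i,[*(np.array([.3671,-.218])+.0265*np.array([-.5475,.8367])),.042]))
E
```

```text
[  -4.1446    3.8932  -38.6701    0.0259  -47.3587 -142.4162] [319.0316 334.7323] [319.7729 219.0502]
```

View pics/w2.png

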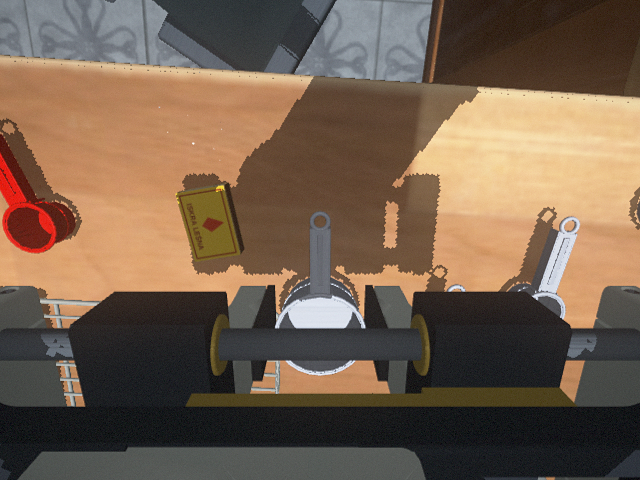

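The eye of cup a is at (320,220), exactly where predicted and centred between the fingers. I go down and grip.

>>> jog_arm(deltas=[[[0, 0, 0, -3, 0], [0, 0, 0, -3, 0], [0, 0, 0, -1.7, 0], [0, 0, 0, -1, 0], [0, 0, 0, 0, 0], [-1, 0, 0, 0, 0], [-1, 0, 0, 0, 0], [-1, 0, 0, 0, 0]]], force=40)

```text
time_s: 3.85
tcp_pos: [0.3676, -0.2186, 0.039]
eef_rot: [180.0, 0.0, 123.3]
contact_force: [0.7, -0.3, 0.1]
gripper_width: 0.0194
gripper_force: 0.0
```

>>> jog_arm(deltas=[[[-1, 0, 0, 0, 0], [-1, 0, 0, 0, 0], [-1, 0, 0, 0, 0]]])

```text
time_s: 4.22
tcp_pos: [0.3674, -0.2185, 0.0387]
eef_rot: [180.0, 0.0, 123.3]
contact_force: [-0.7, 2.5, 5.5]
gripper_width: 0.0135
gripper_force: 40.0
```

>>> jog_arm(deltas=[[[-1, 0, 0, 1, 0], [-1, 0, 0, 3, 0], [-1, 0, 0, 4, 0], [-1, 1.0, 1.8, 4, 0.1], [-1, 2.3, 4.0, 0, 0.1], [-1, 2.3, 4.0, 0, 0.1], [-1, 2.3, 4.0, 0, 0.1], [-1, 2.3, 4.0, 0, 0.1]]])

```text
time_s: 5.22
tcp_pos: [0.4696, -0.0393, 0.1592]
eef_rot: [180.0, 0.0, 152.2]
contact_force: [1.2, -1.4, 0.1]
gripper_width: 0.0137
gripper_force: 40.0
```

>>> jog_arm(deltas=[[[-1, 2.1, 4.0, 0, 0.1], [-1, -1.3, 5, 0, 0.1], [-1, -1.3, 5, 0, 0.1], [-1, -1.4, 5, 0, 0.1], [-1, -1.4, 5, 0, 0.1], [-1, -1.4, 5, 0, 0.1], [-1, -1.3, 5, 0, 0.1], [-1, -1.25, 5, 0, 0.139]]])

```text
time_s: 6.22
tcp_pos: [0.396, 0.3508, 0.1592]
eef_rot: [180.0, 0.0, -159.7]
contact_force: [0.9, -1.1, -0.2]
gripper_width: 0.0133
gripper_force: 40.0
```

>>> jog_arm(deltas=[[[-1, 0, 0, 0, 0], [-1, 0, 0, 0, 0]]])

```text
time_s: 6.48
tcp_pos: [0.3964, 0.349, 0.1585]
eef_rot: [-180.0, -0.0, -160.0]
contact_force: [-0.6, -0.5, -0.2]
gripper_width: 0.0137
gripper_force: 40.0
```

```bash
python3 - <<'E'
from h import *
import pickle
st=r.get_state();i=r.camera_info("wrist");a=r.capture("wrist");cv2.imwrite("pics/w3.png",a);pickle.dump(i,open("w3.pkl","wb"))
b=r.capture("side");c=r.capture("scene");cv2.imwrite("pics/s3.png",c);cv2.imwrite("pics/sd3.png",b)
cv2.imwrite("pics/m3.png",np.vstack([cv2.resize(a[160:420],(640,260)),np.hstack([cv2.resize(b[190:350,150:310],(320,320),interpolation=2),cv2.resize(c[160:320,135:295],(320,320),interpolation=2)])]))
print(st['tcp_pos'],st['eef_rot'])
E
```

```text
[0.3964 0.349  0.1585] [-179.9656   -0.0482 -159.9737]
```

View pics/m3.png

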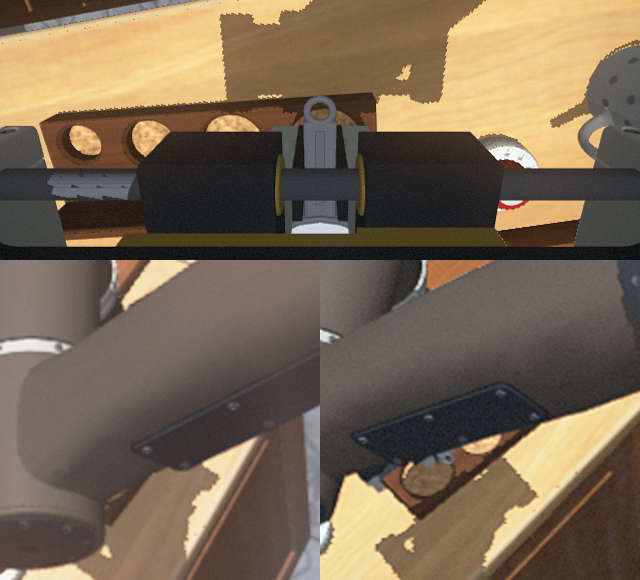

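The wrist view shows wells d (82,300), c (152,300) and b (232,293, partly hidden) in full-image pixels, with the stand's front edge running from (42,283) to (375,255). I check these in world coordinates.

```bash
python3 - <<'E'
from h import *
import pickle
i=pickle.load(open("w3.pkl","rb"))
for p in [(42,283),(375,255)]: print("edge",at(i,*p,.022))
for p in [(82,300),(152,300)]: print("well",at(i,*p,.010))
print("eye",at(i,320,267,.1585+.003))
for p in [(.4516,.371),(.4793,.2948),(.5035,.2281),(.5243,.1707)]: print(proj(i,(*p,.010)))
# edges: corners by stand model yaw20
import math
t=math.radians(20);X=np.array([math.cos(t),math.sin(t)]);Y=np.array([-math.sin(t),math.cos(t)])
A=np.array([.4516,.371])
for dy in (.0375,-.2505): print("corner",A-.038*X+dy*Y,proj(i,[*(A-.038*X+dy*Y),.022]))
# cork ellipses by colour
im=cv2.imread("pics/w3.png");
for x0,x1 in((50,120),(120,190)):
    s=im[270:330,x0:x1].astype(int);m=((s[...,2]>150)).astype(np.uint8)
    n,l,st,c=cv2.connectedComponentsWithStats(m);print(st,c+[x0,270])
E
```

```text
edge [0.5152 0.1415 0.022 ]
edge [0.3946 0.3979 0.022 ]
well [0.5281 0.1696 0.01  ]
well [0.5064 0.2289 0.01  ]
eye [0.3708 0.3405 0.1615]
[320.837  297.3757]
[230.6925 297.1935]
[151.7922 296.9895]
[ 83.8883 296.7894]
corner [0.4031 0.3932] [365.8848 262.2204]
corner [0.5016 0.1226] [ 21.1119 261.6483]
[[   0    0   70   60 3392]
 [   0    0   23    7   71]
 [  24    0    5    2    7]
 [  30    0    4    1    4]
 [  37    0    2    1    2]
 [  49    0    1    1    1]
 [  19   15   32   30  701]
 [   0   48    4   10   22]] [[ 85.242  299.9699]
 [ 57.1972 271.662 ]
 [ 76.4286 270.2857]
 [ 81.5    270.    ]
 [ 87.5    270.    ]
 [ 99.     270.    ]
 [ 84.8003 299.8716]
 [ 50.8182 323.7273]]
[[   0    0   70   60 3324]
 [  12   11   38   36  876]] [[156.2247 300.5737]
 [147.9555 295.4258]]
```

```bash
python3 - <<'E'
from h import *
im=cv2.imread("pics/w3.png")
cv2.imwrite("pics/c5.png",cv2.resize(im[240:340,20:286],None,fx=3,fy=3,interpolation=2))
E
```

```text
(no output)
```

View pics/c5.png

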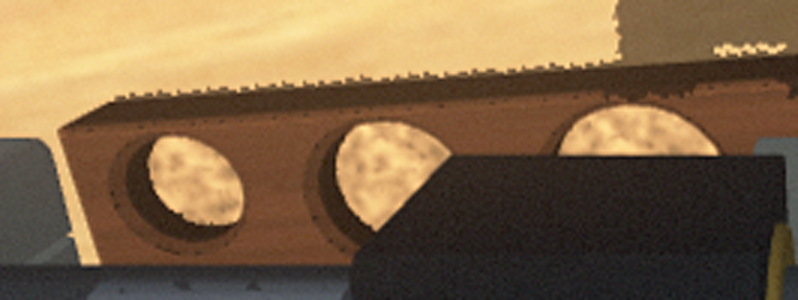

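```bash
python3 - <<'E'
from h import *
import pickle
i=pickle.load(open("w3.pkl","rb"));f=lambda x,y,z:at(i,20+x/3,240+y/3,z)
a=f(60,130,.022);b=f(560,94,.022);d=a-b;print("top edge",a,b,np.degrees(np.arctan2(-d[0],d[1]))-180)
a=f(112,98,0);b=f(610,63,0);d=a-b;print("bottom edge",a,b,np.degrees(np.arctan2(-d[0],d[1]))-180)
print("d well rim",f(176,185,.022),"cork d",f(182+0,181,.010))
# roll check: project tool axis
p=r.get_state()['tcp_pos']
V=np.array(i['view'])[:3,:3];print("cam x axis yaw",np.degrees(np.arctan2(V[0,1],V[0,0])),V[0])
s=r.camera_info("side");c=r.camera_info("scene")
# corners in clean first pictures: scene crop2 x4 offset (155,185)
g=lambda x,y,z:at(c,155+x/4,185+y/4,z)
a=g(123,408,.022);b=g(462,130,.022);d=b-a;print("scene front edge",a,b,np.hypot(*d[:2]),np.degrees(np.arctan2(d[0],-d[1])))
E
```

```text
top edge [0.5161 0.1399 0.022 ] [0.4567 0.2704 0.022 ] -335.5222898717422
bottom edge [0.5154 0.1388 0.    ] [0.4526 0.2778 0.    ] -335.6603527801729
d well rim [0.5221 0.1735 0.022 ] cork d [0.5288 0.1685 0.01  ]
cam x axis yaw 110.09154785882603 [-0.3435  0.9391 -0.0005]
scene front edge [0.3931 0.3916 0.022 ] [0.5093 0.1367 0.022 ] 0.2800720552432104 24.49291190222389
```

The well centres sit at different depths (each well is 6 mm behind the front edge), so the true stand yaw is about 24.5°. I refit with that included.

```bash
python3 - <<'E'
from h import *
from scipy.optimize import least_squares
s=r.camera_info("side");sc=r.camera_info("scene")
L=np.array([[0,0],[-.005,-.081],[-.010,-.152],[-.015,-.213]])
R=lambda t:np.array([[np.cos(t),-np.sin(t)],[np.sin(t),np.cos(t)]])
Xs=[]
for i,pts in [(s,[(203,299.5),(225,275.5),(243,256.5),(257,240.5)]),(sc,[(155+134/4,185+329/4),(155+241/4,185+254/4),(155+330/4,185+189/4),(155+406/4,185+137/4)])]:
    Xs.append(np.array([at(i,*p,.011)[:2] for p in pts]))
X=np.mean(Xs,0);o=least_squares(lambda t:((R(t[2])@L.T).T+t[:2]-X).ravel(),[.45,.37,.4]);t=o.x
W=(R(t[2])@L.T).T+t[:2];print(np.degrees(t[2]),np.abs(o.fun).max());print(W)
h=-R(t[2])[:,0]
for k,g in zip(range(4),(.0574,.053,.049,.046)):print("grip",W[k]+g*h)
E
```

```text
23.990877874700566 0.0009492506129225031
[[0.4512 0.3711]
 [0.4796 0.295 ]
 [0.5039 0.2281]
 [0.5241 0.1704]]
grip [0.3988 0.3477]
grip [0.4312 0.2735]
grip [0.4591 0.2082]
grip [0.4821 0.1517]
```

>>> jog_arm(deltas=[[[-1, 1, 0.2, 4, 0.025], [-1, 3, 0.8, 3, 0.025], [-1, 3, 1, 2, 0.023], [-1, 0, 0, 0, 0], [-1, 0, 0, 0, 0]]])

```text
time_s: 7.25
tcp_pos: [0.4664, 0.3682, 0.2478]
eef_rot: [-180.0, -0.1, -155.9]
contact_force: [-0.8, 0.2, -1.8]
gripper_width: 0.0134
gripper_force: 40.0
```

```bash
python3 - <<'E'
from h import *
import pickle
st=r.get_state();i=r.camera_info("wrist");a=r.capture("wrist");cv2.imwrite("pics/w4.png",a);pickle.dump(i,open("w4.pkl","wb"))
print(st['tcp_pos'],st['eef_rot'])
for p in [(.4512,.3711),(.4796,.295),(.5039,.2281),(.5241,.1704)]: print(proj(i,(*p,.022)))
cv2.imwrite("pics/c6.png",cv2.resize(a[130:330,100:366],None,fx=3,fy=3,interpolation=2))
E
```

```text
[0.4664 0.3682 0.2478] [-179.9849   -0.0806 -155.8905]
[327.5227 202.6774]
[250.1209 197.703 ]
[181.7448 192.7135]
[122.5098 187.7092]
```

View pics/c6.png

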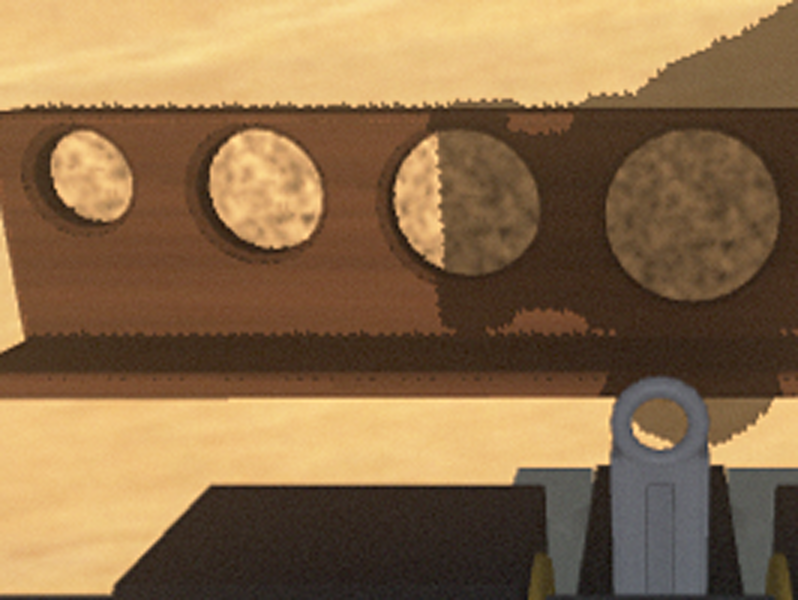

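The wrist view is straight over the wells: cork discs at a (692,214), b (467,202), c (269,189) and d (97,175) in crop pixels. The front edge is level at y=110, and the cup's eye is at (660,422).

```bash
python3 - <<'E'
from h import *
import pickle
from scipy.optimize import least_squares
i=pickle.load(open("w4.pkl","rb"));f=lambda x,y,z:at(i,100+x/3,130+y/3,z)[:2]
X=np.array([f(692,214.5,.01),f(467.5,202.5,.01),f(269,189,.01),f(97.5,175.5,.01)])
L=np.array([[0,0],[-.005,-.081],[-.010,-.152],[-.015,-.213]])
R=lambda t:np.array([[np.cos(t),-np.sin(t)],[np.sin(t),np.cos(t)]])
o=least_squares(lambda t:((R(t[2])@L.T).T+t[:2]-X).ravel(),[.45,.37,.4]);t=o.x
W=(R(t[2])@L.T).T+t[:2];print(np.degrees(t[2]));print(np.c_[X,W])
a,b=f(30,112,.022),f(780,109,.022);d=a-b;print("edge yaw",np.degrees(np.arctan2(d[0],-d[1])),"a behind edge",(W[0]-a)@R(t[2])[:,0])
h=-R(t[2])[:,0]
for k,g in zip(range(4),(.0574,.053,.049,.046)):print("grip",W[k]+g*h)
p=np.array([.4664,.3682]);e=f(660,422,.2478+.003);d=e-p;print("eye from tcp",np.hypot(*d),np.degrees(np.arctan2(d[1],d[0]))+360,"expected for a",.0845-.0574)
E
```

```text
24.411315235950866
[[0.4505 0.3748 0.4506 0.375 ]
 [0.4797 0.2992 0.4795 0.2991]
 [0.5043 0.2324 0.5043 0.2324]
 [0.5248 0.1749 0.5249 0.1748]]
edge yaw 24.398896739282375 a behind edge 0.038355354512151676
grip [0.3983 0.3512]
grip [0.4312 0.2772]
grip [0.4596 0.2122]
grip [0.483  0.1558]
eye from tcp 0.02528058575204636 202.41606237379096 expected for a 0.027100000000000006
```

>>> jog_arm(deltas=[[[-1, -2, -0.5, 0, 0.005], [-1, -3, -0.9, -1, 0], [-1, -1.92, -0.49, -3, 0], [-1, 0, 0, -4, 0], [-1, 0, 0, -4, 0], [-1, 0, 0, -4, 0], [-1, 0, 0, 0, 0], [-1, 0, 0, 0, 0]]])

```text
time_s: 8.3
tcp_pos: [0.3978, 0.3509, 0.0898]
eef_rot: [180.0, 0.1, -155.5]
contact_force: [1.0, 0.9, -0.3]
gripper_width: 0.0138
gripper_force: 40.0
```

```bash
python3 - <<'E'
from h import *
for k in range(3):
    st=r.get_state();print(st['time_s'],st['tcp_pos'],st['eef_rot']);r.capture("side")
E
```

```text
8.3 [0.3978 0.3509 0.0898] [ 179.9936    0.051  -155.4522]
8.35 [0.398  0.3514 0.0902] [ 179.9391    0.1157 -155.4578]
8.4 [0.3981 0.3515 0.0904] [ 179.9103    0.1412 -155.4677]
```

>>> jog_arm(deltas=[[[-1, 0, 0, -2, 0], [-1, 0, 0, -0.7, 0], [-1, 0, 0, -0.4, 0], [-1, 0, 0, -0.2, 0], [-1, 0, 0, 0, 0]]])

```text
time_s: 9.07
tcp_pos: [0.3977, 0.3507, 0.0558]
eef_rot: [180.0, 0.0, -155.5]
contact_force: [-0.5, -0.0, -0.9]
gripper_width: 0.0133
gripper_force: 40.0
```

>>> jog_arm(deltas=[[[-1, 0, 0, -0.3, 0], [-1, 0, 0, -0.2, 0], [-1, 0, 0, -0.1, 0], [-1, 0, 0, -0.1, 0], [-1, 0, 0, 0, 0]]])

```text
time_s: 9.7
tcp_pos: [0.3975, 0.3505, 0.0488]
eef_rot: [-180.0, -0.0, -155.5]
contact_force: [-1.2, -0.9, 3.9]
gripper_width: 0.0133
gripper_force: 40.0
```

>>> jog_arm(deltas=[[[-0.2, 0, 0, 0, 0], [-0.2, 0, 0, 0, 0], [-0.2, 0, 0, 0, 0], [-0.2, 0, 0, 1, 0], [-0.2, 0, 0, 4, 0], [-0.2, 0, 0, 5, 0], [-0.2, 1.33, -5, 0, -0.144], [-0.2, 1.33, -5, 0, -0.144]]])

```text
time_s: 10.7
tcp_pos: [0.4245, 0.2501, 0.15]
eef_rot: [179.9, 0.1, -172.2]
contact_force: [0.8, 0.1, -0.3]
gripper_width: 0.0353
gripper_force: 0.0
```

>>> jog_arm(deltas=[[[0, 1.33, -5, 0, -0.144], [0, 1.33, -5, 0, -0.144], [0, 1.33, -5, 0, -0.144], [0, 1.33, -5, 0, -0.144], [0, 1.33, -5.05, 0, -0.144], [0, -0.4, -5.3, 0, -0.144], [0, -0.4, -5.3, 0, -0.144], [0, -0.4, -5.3, 0, -0.144]]])

```text
time_s: 11.7
tcp_pos: [0.4786, -0.1606, 0.1495]
eef_rot: [179.9, 0.0, 121.8]
contact_force: [0.3, -0.7, -0.3]
gripper_width: 0.0437
gripper_force: 0.0
```

>>> jog_arm(deltas=[[[0, -0.33, -5.2, 0, -0.142], [0, 0, 0, 0, 0], [0, 0, 0, 0, 0]]])

```text
time_s: 12.08
tcp_pos: [0.4752, -0.2111, 0.1489]
eef_rot: [180.0, 0.0, 113.9]
contact_force: [0.2, -0.4, -0.0]
gripper_width: 0.0436
gripper_force: 0.0
```

```bash
python3 - <<'E'
from h import *
st=r.get_state();i=r.camera_info("wrist");a=r.capture("wrist");cv2.imwrite("pics/w5.png",a)
b=r.capture("side");c=r.capture("scene");cv2.imwrite("pics/s5.png",c);cv2.imwrite("pics/sd5.png",b)
cv2.imwrite("pics/m5.png",np.vstack([a[100:380],np.hstack([cv2.resize(b[210:370,150:310],(320,320),interpolation=2),cv2.resize(c[180:340,135:295],(320,320),interpolation=2)])]))
print(st['tcp_pos'],st['eef_rot'])
h=np.array([np.cos(np.radians(113.8)),np.sin(np.radians(113.8))]);P=np.array([.4962,-.2595])
print("pred eye",proj(i,[*(P+.0795*h),.036]))
E
```

```text
[ 0.4752 -0.2111  0.1489] [179.9813   0.0043 113.858 ]
pred eye [318.9636 211.8601]
```

View pics/m5.png

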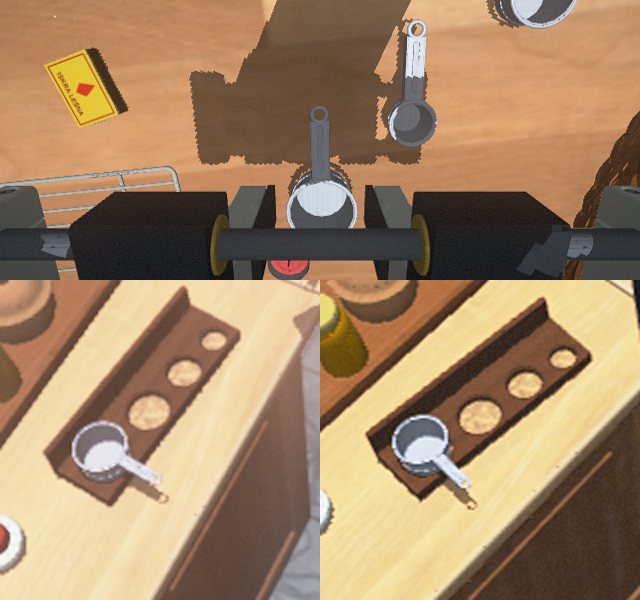

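Cup a sits in its well, its handle square to the front edge. Cup b's eye is at (319,214) in the wrist picture, as predicted, and I pick it up now.

>>> jog_arm(deltas=[[[-0.3, 0, 0, -3, 0], [-0.3, 0, 0, -4, 0], [-0.3, 0, 0, -3, 0], [-0.3, 0, 0, -1.6, 0], [-0.3, 0, 0, 0, 0], [-1, 0, 0, 0, 0], [-1, 0, 0, 0, 0], [-1, 0, 0, 0, 0]]])

```text
time_s: 13.22
tcp_pos: [0.476, -0.2108, 0.0334]
eef_rot: [179.9, 0.0, 113.9]
contact_force: [0.1, 3.2, 4.0]
gripper_width: 0.0139
gripper_force: 40.0
```

>>> jog_arm(deltas=[[[-1, 0, 0, 0, 0], [-1, 0, 0, 0, 0]]])

```text
time_s: 13.48
tcp_pos: [0.4759, -0.2107, 0.0333]
eef_rot: [179.9, 0.0, 113.9]
contact_force: [-1.6, 4.0, 6.4]
gripper_width: 0.0132
gripper_force: 40.0
```

>>> jog_arm(deltas=[[[-1, 0, 0, 1, 0], [-1, 0, 0, 3, 0], [-1, 0, 0, 4, 0], [-1, -0.2, 2.3, 4, 0.158], [-1, -0.45, 5.2, 0, 0.158], [-1, -0.45, 5.2, 0, 0.158], [-1, -0.45, 5.2, 0, 0.158], [-1, -0.45, 5.2, 0, 0.158]]])

```text
time_s: 14.48
tcp_pos: [0.455, 0.0214, 0.1533]
eef_rot: [180.0, 0.0, 159.4]
contact_force: [0.5, 0.3, -0.6]
gripper_width: 0.0135
gripper_force: 40.0
```

>>> jog_arm(deltas=[[[-1, -0.45, 5.2, 0, 0.158], [-1, -0.45, 5.2, 0, 0.158], [-1, -0.45, 5.2, 0, 0.158], [-1, -0.45, 5.2, 0, 0.158], [-1, -0.66, 4.88, 0, 0.158], [-1, 0, 0, 0, 0], [-1, 0, 0, -4, 0], [-1, 0, 0, -3, 0]]])

```text
time_s: 15.48
tcp_pos: [0.4305, 0.276, 0.0819]
eef_rot: [180.0, -0.0, -155.7]
contact_force: [-0.2, -0.0, -0.6]
gripper_width: 0.0136
gripper_force: 40.0
```

>>> jog_arm(deltas=[[[-1, 0, 0, -2, 0], [-1, 0, 0, -0.6, 0], [-1, 0, 0, -0.4, 0], [-1, 0, 0, -0.3, 0], [-1, 0, 0, 0, 0]]])

```text
time_s: 16.1
tcp_pos: [0.4309, 0.277, 0.05]
eef_rot: [180.0, 0.0, -155.6]
contact_force: [0.5, -0.3, 0.2]
gripper_width: 0.0139
gripper_force: 40.0
```

Inside the well with no contact; I lower it the last 7 mm.

>>> jog_arm(deltas=[[[-1, 0, 0, -0.3, 0], [-1, 0, 0, -0.2, 0], [-1, 0, 0, -0.1, 0], [-1, 0, 0, -0.1, 0], [-1, 0, 0, 0, 0]]])

```text
time_s: 16.73
tcp_pos: [0.4305, 0.2767, 0.0431]
eef_rot: [-180.0, -0.0, -155.6]
contact_force: [-4.8, -2.1, 9.0]
gripper_width: 0.0135
gripper_force: 40.0
```

>>> jog_arm(deltas=[[[-0.3, 0, 0, 0, 0], [-0.3, 0, 0, 0, 0], [-0.3, 0, 0, 0, 0], [-0.3, 0, 0, 1, 0], [-0.3, 0, 0, 4, 0], [-0.3, 0, 0, 5.6, 0], [-0.3, 1.28, -3.19, 0, -0.168], [-0.3, 1.28, -3.19, 0, -0.168]]])

```text
time_s: 17.73
tcp_pos: [0.4568, 0.2129, 0.1502]
eef_rot: [179.9, 0.1, -175.1]
contact_force: [0.2, -0.8, 0.4]
gripper_width: 0.0309
gripper_force: 0.0
```

>>> jog_arm(deltas=[[[-0.3, 1.28, -3.19, 0, -0.168], [-0.3, 1.28, -3.19, 0, -0.168], [-0.3, 1.28, -3.19, 0, -0.168], [-0.3, 1.28, -3.19, 0, -0.168], [-0.3, 1.28, -3.19, 0, -0.168], [-0.3, 1.28, -3.19, 0, -0.168], [-0.3, 1.28, -3.19, 0, -0.171], [-0.3, 0, 0, 0, 0]]])

```text
time_s: 18.73
tcp_pos: [0.5464, -0.012, 0.149]
eef_rot: [180.0, 0.0, 117.3]
contact_force: [0.0, -0.6, -0.7]
gripper_width: 0.0307
gripper_force: 0.0
```

>>> jog_arm(deltas=[[[-0.3, 0, 0, 0, 0]]])

```text
time_s: 18.85
tcp_pos: [0.5458, -0.0103, 0.1489]
eef_rot: [180.0, -0.0, 117.6]
contact_force: [-0.7, 1.0, 0.1]
gripper_width: 0.0309
gripper_force: 0.0
```

```bash
python3 - <<'E'
from h import *
import pickle
st=r.get_state();i=r.camera_info("wrist");a=r.capture("wrist");cv2.imwrite("pics/w6.png",a);pickle.dump(i,open("w6.pkl","wb"))
b=r.capture("side");c=r.capture("scene")
cv2.imwrite("pics/m6.png",np.vstack([a[100:380],np.hstack([cv2.resize(b[210:370,150:310],(320,320),interpolation=2),cv2.resize(c[180:340,135:295],(320,320),interpolation=2)])]))
print(st['tcp_pos'],st['eef_rot'])
h=np.array([np.cos(np.radians(117.6)),np.sin(np.radians(117.6))]);P=np.array([.5674,-.0543])
print("pred eye",proj(i,[*(P+.0745*h),.031]),proj(i,[*P,.033]))
E
```

```text
[ 0.5458 -0.0103  0.1489] [179.9891  -0.0036 117.6331]
pred eye [317.6856 212.0946] [317.6658 303.858 ]
```

View pics/m6.png

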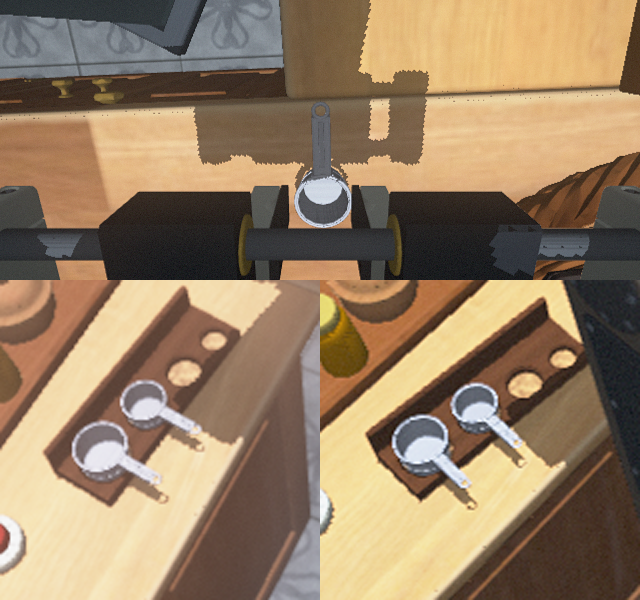

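Both b and a look seated. Cup c's eye is at (320,208) with rim centre (323,301), and I work out the small correction.

```bash
python3 - <<'E'
from h import *
import pickle
w=pickle.load(open("w6.pkl","rb"))
P=at(w,323,301,.033);Q=at(w,320,208.5,.031);d=(Q-P)[:2];n=np.hypot(*d);g=.049
print(P,n,np.degrees(np.arctan2(d[1],d[0])),"grip by eye",Q[:2]-d/n*(.0745-g),"by rim",P[:2]+d/n*g)
E
```

```text
[ 0.57   -0.0501  0.033 ] 0.07473828615809554 119.55295699491153 grip by eye [ 0.5457 -0.0072] by rim [ 0.5458 -0.0075]
```

>>> jog_arm(deltas=[[[-0.3, 0, 0.3, -3, 0.035], [-0.3, 0, 0, -4, 0], [-0.3, 0, 0, -3.5, 0], [-0.3, 0, 0, -1.6, 0], [-0.3, 0, 0, 0, 0], [-1, 0, 0, 0, 0], [-1, 0, 0, 0, 0], [-1, 0, 0, 0, 0]]])

```text
time_s: 20.0
tcp_pos: [0.5467, -0.007, 0.0286]
eef_rot: [179.9, 0.0, 119.6]
contact_force: [-0.7, 1.1, 4.1]
gripper_width: 0.0132
gripper_force: 39.9
```

>>> jog_arm(deltas=[[[-1, 0, 0, 0, 0], [-1, 0, 0, 0, 0]]])

```text
time_s: 20.25
tcp_pos: [0.5467, -0.0069, 0.0284]
eef_rot: [179.9, 0.0, 119.6]
contact_force: [-2.1, 2.7, 6.7]
gripper_width: 0.0135
gripper_force: 39.9
```

>>> jog_arm(deltas=[[[-1, 0, 0, 1, 0], [-1, 0, 0, 3, 0], [-1, 0, 0, 4, 0], [-1, -0.96, 2.43, 4, 0.165], [-1, -0.96, 2.43, 0, 0.165], [-1, -0.96, 2.43, 0, 0.165], [-1, -0.96, 2.43, 0, 0.165], [-1, -0.96, 2.43, 0, 0.165]]])

```text
time_s: 21.25
tcp_pos: [0.4974, 0.1147, 0.148]
eef_rot: [180.0, -0.0, 167.2]
contact_force: [-0.0, 0.6, -0.9]
gripper_width: 0.0137
gripper_force: 39.9
```

>>> jog_arm(deltas=[[[-1, -0.96, 2.43, 0, 0.165], [-1, -0.96, 2.43, 0, 0.165], [-1, -0.96, 2.43, 0, 0.165], [-1, -0.99, 2.46, 0, 0.162], [-1, 0, 0, 0, 0], [-1, 0, 0, -4, 0], [-1, 0, 0, -4, 0], [-1, 0, 0, 0, 0]]])

```text
time_s: 22.25
tcp_pos: [0.4577, 0.2095, 0.0655]
eef_rot: [-179.9, -0.3, -155.6]
contact_force: [-0.1, 0.1, -0.2]
gripper_width: 0.0139
gripper_force: 39.9
```

>>> jog_arm(deltas=[[[-1, 0, 0, -1.0, 0], [-1, 0, 0, -0.6, 0], [-1, 0, 0, -0.4, 0], [-1, 0, 0, -0.3, 0], [-1, 0, 0, 0, 0]]])

```text
time_s: 22.88
tcp_pos: [0.4592, 0.2117, 0.0446]
eef_rot: [-180.0, -0.0, -155.5]
contact_force: [-0.6, 0.2, -1.0]
gripper_width: 0.0133
gripper_force: 39.9
```

>>> jog_arm(deltas=[[[-1, 0, 0, -0.3, 0], [-1, 0, 0, -0.2, 0], [-1, 0, 0, -0.1, 0], [-1, 0, 0, -0.1, 0], [-1, 0, 0, 0, 0]]])

```text
time_s: 23.5
tcp_pos: [0.4589, 0.2115, 0.0382]
eef_rot: [-180.0, -0.0, -155.5]
contact_force: [-5.3, -1.6, 10.3]
gripper_width: 0.0137
gripper_force: 39.9
```

>>> jog_arm(deltas=[[[-0.3, 0, 0, 0, 0], [-0.3, 0, 0, 0, 0], [-0.3, 0, 0, 0, 0], [-0.3, 0, 0, 1, 0], [-0.3, 0, 0, 4, 0], [-0.3, 0, 0, 6.1, 0], [-0.3, 0.55, -3.38, 0, -0.157], [-0.3, 0.55, -3.38, 0, -0.157]]])

```text
time_s: 24.5
tcp_pos: [0.4706, 0.144, 0.1503]
eef_rot: [179.9, 0.1, -173.7]
contact_force: [1.2, 0.6, 0.4]
gripper_width: 0.0304
gripper_force: 0.0
```

>>> jog_arm(deltas=[[[-0.3, 0.55, -3.38, 0, -0.157], [-0.3, 0.55, -3.38, 0, -0.157], [-0.3, 0.55, -3.38, 0, -0.157], [-0.3, 0.55, -3.38, 0, -0.157], [-0.3, 0.55, -3.38, 0, -0.157], [-0.3, 0.55, -3.38, 0, -0.157], [-0.3, 0.55, -3.38, 0, -0.157], [-0.3, 0.55, -3.34, 0, -0.154]]])

```text
time_s: 25.5
tcp_pos: [0.5144, -0.127, 0.1493]
eef_rot: [180.0, 0.0, 114.4]
contact_force: [-0.2, 0.5, 0.7]
gripper_width: 0.0306
gripper_force: 0.0
```

>>> jog_arm(deltas=[[[-0.3, 0, 0, 0, 0], [-0.3, 0, 0, 0, 0]]])

```text
time_s: 25.75
tcp_pos: [0.5141, -0.1259, 0.1489]
eef_rot: [180.0, -0.0, 114.8]
contact_force: [0.1, 0.3, -0.9]
gripper_width: 0.0305
gripper_force: 0.0
```

```bash
python3 - <<'E'
from h import *
import pickle
st=r.get_state();i=r.camera_info("wrist");a=r.capture("wrist");cv2.imwrite("pics/w7.png",a);pickle.dump(i,open("w7.pkl","wb"))
b=r.capture("side");c=r.capture("scene")
cv2.imwrite("pics/m7.png",np.vstack([a[100:380],np.hstack([cv2.resize(b[210:370,150:310],(320,320),interpolation=2),cv2.resize(c[180:340,135:295],(320,320),interpolation=2)])]))
print(st['tcp_pos'],st['eef_rot'])
h=np.array([np.cos(np.radians(114.6)),np.sin(np.radians(114.6))]);P=np.array([.533,-.1677])
print("pred eye",proj(i,[*(P+.0695*h),.026]),proj(i,[*P,.028]))
E
```

```text
[ 0.5141 -0.1259  0.1489] [179.9867  -0.0025 114.7578]
pred eye [319.1751 213.2129] [318.872  297.6126]
```

View pics/m7.png

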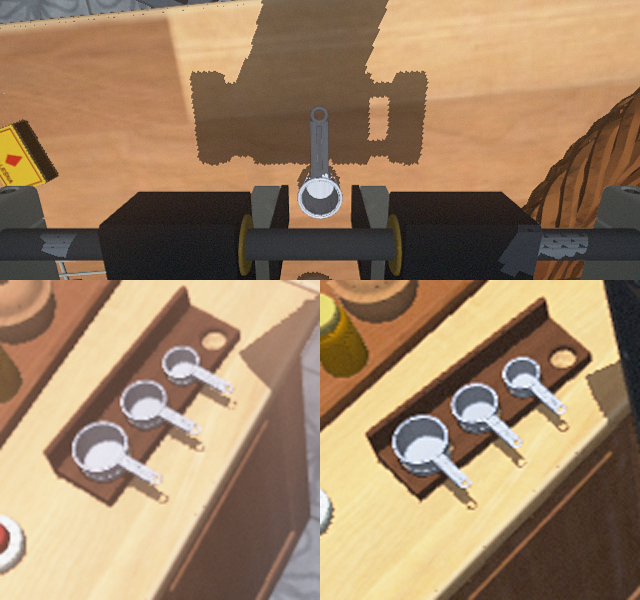

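Cups a, b and c are seated with parallel handles. Cup d's eye is at (319,215) and its rim centre at (320,298), as predicted. That was my last picture.

>>> jog_arm(deltas=[[[-0.3, 0, 0, -3, 0], [-0.3, 0, 0, -4.5, 0], [-0.3, 0, 0, -3.5, 0], [-0.3, 0, 0, -1.6, 0], [-0.3, 0, 0, 0, 0], [-1, 0, 0, 0, 0], [-1, 0, 0, 0, 0], [-1, 0, 0, 0, 0]]])

```text
time_s: 26.9
tcp_pos: [0.5148, -0.1257, 0.0234]
eef_rot: [179.9, 0.0, 114.7]
contact_force: [0.4, 2.0, 2.0]
gripper_width: 0.0136
gripper_force: 40.0
```

>>> jog_arm(deltas=[[[-1, 0, 0, 0, 0], [-1, 0, 0, 0, 0]]])

```text
time_s: 27.15
tcp_pos: [0.5148, -0.1256, 0.0231]
eef_rot: [179.9, 0.0, 114.7]
contact_force: [-2.0, 4.0, 5.5]
gripper_width: 0.0138
gripper_force: 40.0
```

>>> jog_arm(deltas=[[[-1, 0, 0, 1, 0], [-1, 0, 0, 3, 0], [-1, 0, 0, 4, 0], [-1, -0.35, 3.12, 4, 0.174], [-1, -0.35, 3.12, 0, 0.174], [-1, -0.35, 3.12, 0, 0.174], [-1, -0.35, 3.12, 0, 0.174], [-1, -0.35, 3.12, 0, 0.174]]])

```text
time_s: 28.15
tcp_pos: [0.4963, 0.0308, 0.143]
eef_rot: [-180.0, 0.0, 164.9]
contact_force: [1.2, -0.0, -0.0]
gripper_width: 0.0133
gripper_force: 40.0
```

>>> jog_arm(deltas=[[[-1, -0.35, 3.12, 0, 0.174], [-1, -0.35, 3.12, 0, 0.174], [-1, -0.35, 3.12, 0, 0.174], [-1, -0.4, 3.16, 0, 0.174], [-1, 0, 0, 0, 0], [-1, 0, 0, -4, 0], [-1, 0, 0, -4, 0], [-1, 0, 0, 0, 0]]])

```text
time_s: 29.15
tcp_pos: [0.4804, 0.1533, 0.0605]
eef_rot: [-179.9, -0.4, -155.7]
contact_force: [0.7, -0.4, -0.3]
gripper_width: 0.0137
gripper_force: 40.0
```

>>> jog_arm(deltas=[[[-1, 0, 0, -1.0, 0], [-1, 0, 0, -0.6, 0], [-1, 0, 0, -0.4, 0], [-1, 0, 0, -0.3, 0], [-1, 0, 0, 0, 0]]])

```text
time_s: 29.78
tcp_pos: [0.4822, 0.1554, 0.0396]
eef_rot: [-180.0, -0.0, -155.5]
contact_force: [-0.8, 0.4, -1.1]
gripper_width: 0.0132
gripper_force: 40.0
```

>>> jog_arm(deltas=[[[-1, 0, 0, -0.3, 0], [-1, 0, 0, -0.2, 0], [-1, 0, 0, -0.1, 0], [-1, 0, 0, -0.1, 0], [-1, 0, 0, 0, 0]]])

```text
time_s: 30.4
tcp_pos: [0.482, 0.1551, 0.0329]
eef_rot: [-180.0, -0.0, -155.5]
contact_force: [-3.5, -0.3, 7.1]
gripper_width: 0.0133
gripper_force: 40.0
```

>>> jog_arm(deltas=[[[-0.3, 0, 0, 0, 0], [-0.3, 0, 0, 0, 0], [-0.3, 0, 0, 0, 0], [-0.3, 0, 0, 1, 0], [-0.3, 0, 0, 4, 0], [-0.3, 0, 0, 5.6, 0], [-0.3, 0, 0, 5.5, 0], [-0.3, 0, 0, 5.5, 0]]])

```text
time_s: 31.4
tcp_pos: [0.4819, 0.1551, 0.2513]
eef_rot: [180.0, 0.1, -155.5]
contact_force: [0.3, 0.3, -0.8]
gripper_width: 0.0308
gripper_force: 0.0
```

>>> jog_arm(deltas=[[[-0.3, 2, 4, 0, 0], [-0.3, 2, 4, 0, 0], [-0.3, 2, 4, 0, 0], [-0.3, 0, 0, 0, 0], [-0.3, 0, 0, 0, 0]]])

```text
time_s: 32.02
tcp_pos: [0.5419, 0.2751, 0.2486]
eef_rot: [-180.0, -0.0, -155.5]
contact_force: [-0.1, -0.5, 0.3]
gripper_width: 0.0305
gripper_force: 0.0
```

```bash
python3 - <<'E'
from h import *
import pickle
i=r.camera_info("wrist");a=r.capture("wrist");cv2.imwrite("pics/w8.png",a);pickle.dump(i,open("w8.pkl","wb"))
W=[(.4506,.375),(.4795,.2991),(.5043,.2324),(.5249,.1748)]
t=np.radians(24.4);h=-np.array([np.cos(t),np.sin(t)]);n=np.array([h[1],-h[0]])
G=dict(a=(.033,.044,.042,.0845),b=(.028,.038,.036,.0795),c=(.023,.033,.031,.0745),d=(.018,.028,.026,.0695))
g=cv2.cvtColor(a,cv2.COLOR_BGR2HSV);S=g[...,1].astype(float)
# fit: cup pose (dx,dy,dyaw,dz) maximising low-saturation inside model, and high in margin outside
from scipy.optimize import minimize
def poly(k,p,grow):
    R,H,zb,e=G[k];x,y,th=p;hh=-np.array([np.cos(th),np.sin(th)]);nn=np.array([hh[1],-hh[0]])
    m=np.zeros(S.shape,np.uint8);an=np.linspace(0,2*np.pi,60)
    c=np.array([x,y]);q=[proj(i,[*(c+(R+grow)*(np.cos(s)*hh+np.sin(s)*nn)),.01+H]) for s in an]
    b=[proj(i,[*(c+u*hh+v*nn),.01+zb]) for u,v in((R-.004,.007+grow),(e-.006,.007+grow),(e-.006,-.007-grow),(R-.004,-.007-grow))]
    for z in(q,b): cv2.fillPoly(m,[np.round(np.array(z)*16).astype(np.int32)],1,shift=4)
    return m>0
steel=(S<60).astype(float)
for (k,w) in zip("abcd",W):
    def cost(v):
        p=(w[0]+v[0]/1e3,w[1]+v[1]/1e3,t+v[2]/57.3)
        A=poly(k,p,0);B=poly(k,p,.005)&~A
        return steel[B].mean()-steel[A].mean()
    best=min(((cost((x,y,q)),x,y,q) for x in range(-7,8,2) for y in range(-7,8,2) for q in range(-6,7,2)))
    o=minimize(cost,best[1:],method="Nelder-Mead",options=dict(initial_simplex=np.array(best[1:])+np.array([[0,0,0],[1.5,0,0],[0,1.5,0],[0,0,2]])))
    print(k,"offset mm,mm,deg",o.x,o.fun)
E
```

```text
a offset mm,mm,deg [-0.3259 -0.1082  1.1365] -0.7660829593547271
b offset mm,mm,deg [0.3197 0.9044 0.8237] -0.9704128154600994
c offset mm,mm,deg [ 0.3704  0.3905 -0.2337] -0.9643079182168659
d offset mm,mm,deg [-0.2429  1.4242  0.3898] -0.9229673146423397
```

All four cups measure within about 1.5 mm and 1.2° of their seats, so I hand in.

```bash
python3 -c "
from plant import r
print(r.close_job())"
```

```text
the job is handed in; nothing more can be done
None
```

I put all four cups back in their own wells with handles over the front, each measured within about 1.5 mm and 1.2° of its seat, and handed the job in at about 32 s; the gripper stayed clear of the salt shaker, but I took no final picture of it.

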